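# Put a tagged air valve back in service

### The job

One of the two air valves is marked out of service by the plate that hangs on its hook: lift the plate off and hang it on the hook of the lockout stand, and let go. Then open that valve by its handwheel (counter-clockwise seen from above) all the way until it comes up against its stop, and back it off a quarter turn so that it cannot seize open. Leave the other valve and the things lying about as they are.

Things in the scene. Friction and masses are not known exactly. Their poses are not given: they have to be found in the camera images.
- valve: The tagged valve. Quick-opening brass gate valve in a green air pipe, fixed. Origin on the bench below the wheel axis, z up. 50 mm pipe along its x at 75 mm height, 62 mm elbows and risers down through 90 mm bench flanges at x = -100 and +100 mm. Body under the wheel 74 mm across up to 117 mm height, 36 mm up to 154 mm. Its tag hook is at the -x end. 
- wheel (a joint): Angle of the tagged valve's wheel, rad: 0 shut, grows counter-clockwise seen from above (opening); solid stop at 13.20 (2.1 turns, fully open). Starts 0 to 4.0, stays where left; rubbing torque about 0.3 N m (8 N pushed at 40 mm radius). At value q its three spokes point at q, q + 120 and q + 240 degrees from the valve's x axis.
- wheel_hub (a point): Centre of the tagged valve's level handwheel, 175 mm above the bench. Outside diameter 150 mm; rim a 13 mm round bar, inner edge at radius 62 mm; hub 30 mm across, 165 to 185 mm high, stem end up to 197 mm; three 12 mm round spokes 120 degrees apart, windows between them open to below.
- valve_hook (a point): Top of the tagged valve's hook rod, 169 mm high: level rod, 8 mm thick, along the body's x, from a flat bar (20 mm wide, x = -135 to -140 mm, 169 mm high) to x = -186 mm, where it turns up; tip top at 179 mm, 10 mm above the rod's top. This point is at valve x = -165 mm; the plate hangs within 8 mm of it at the start.
- wheel_spoke (a point): Point on the rim of the tagged valve's wheel (68.5 mm from the axis, 175 mm high), outer end of the spoke that points at angle q.
- other_valve: The second valve, the same, to be left alone; hook empty. Quick-opening brass gate valve in a green air pipe, fixed. Origin on the bench below the wheel axis, z up. 50 mm pipe along its x at 75 mm height, 62 mm elbows and risers down through 90 mm bench flanges at x = -100 and +100 mm. Body under the wheel 74 mm across up to 117 mm height, 36 mm up to 154 mm. Its tag hook is at the -x end. 
- other_wheel_spoke (a point): Point on the rim of the other valve's wheel, at the outer end of one of its spokes (68.5 mm from the axis).
- tag: The hanging plate: stiff white plastic, red barred circle, 10 (x) x 110 (y) x 80 mm (z), 0.12 kg, same from both sides. Origin at the plate centre, z up as it hangs. A stiff 5 mm wire loop stands in its plane on the middle of the top edge: 44 mm wide at the foot, 24 mm at its level top bar; opening 28 mm high from the plate edge to under the bar. The plate hangs across the hook rod.
- tag_loop (a point): Middle of the underside of the plate's loop bar, 68 mm above the plate's centre: the point that rests on a hook.
- stand: Lockout stand of grey sheet steel, fixed. Origin on the bench; base x -50 to +60 mm, 100 mm wide, 8 mm thick; upright panel 90 mm wide, face at x = +30 mm, 150 mm high (171 in the middle 22 mm). Two brass padlocks hang low on the face (out to x = +15 mm, up to 111 mm high). Its empty hook points to -x.
- stand_seat (a point): Top of the stand's hook rod, 169 mm high: level rod, 8 mm thick, along the body's x, from the panel to x = -36 mm, where it turns up; tip top at 179 mm, 10 mm above the rod's top. This point is at stand x = -18 mm, a good place for the loop bar to rest.
- offcut: bystander: hollow aluminium profile offcut 90 x 50 x 34 mm, lying loose; origin at the centre of its underside
- clamp_lever: bystander: black clamping lever, 24 mm hub (38 mm high) at its origin, 97 mm arm along its +x, lying loose; origin at the underside of the hub
- oil: bystander: white oil bottle, 56 mm diameter, 150 mm tall, standing loose; origin at the centre of its underside
- wrench: bystander: open-ended spanner 190 mm long, lying loose along its x axis
- pvc_offcut: bystander: hollow white plastic window-profile offcut 120 x 65 x 60 mm, lying loose; origin at the centre of its underside
- coupling: bystander: brass and steel hose coupling, 30 mm diameter, 48 mm tall, standing loose; origin at the centre of its underside
Mind the look-alikes: they are no part of the job. What is shaped like the stand but orange is not meant.

How it is judged:
By the outcome, as a careful person would: the job done as asked, in the order asked, and still so for the second after the job is handed in, with the robot touching nothing.
It also fails if it takes over 72 s, if anything falls off the work surface, if the arm or the gripper's body presses on something with over 40 N, if the wrist force passes 120 N, or if a joint passes its speed limit or range.

### The arm

A 6-joint arm with a two-finger parallel gripper is mounted at the origin on the work surface. World frame = base frame: x ahead of the robot, y to its left, z up, the work surface at z = 0. Lengths are in m, angles in rad, forces in N, time in s.
With the tool pointing down it reaches from about 0.275 to 0.75 m from the base axis. Payload 10.2 kg.
Tool frame: the origin (TCP) lies midway between the tips of the shut fingers; the grasp point (between the pads) lies 19 mm behind it; z points along the fingers, y is the line along which they close (so a half turn about z gives the same grasp; the last joint's range is limited). The gripper opens to 85 mm and grips with 20 to 120 N. Pads are 22 mm wide; open, the fingers measure 114 mm over their backs; the gripper's body (76 mm by 85 mm) begins 54 mm behind the grasp point. The pads swing forward as they close: fully open they stand 13 mm farther back than shut.
Start: joints at [0.995, 0.313, 1.498, -0, 1.331, -0.223], TCP at [0.181, 0.493, 0.231] pointing down, gripper open.
Joint ranges: [-2.94, 2.94], [-0.97, 2.17], [0.19, 2.56], [-1.23, 4.37], [0.02, 3.11], [-2.88, 2.88]. Speed limits (rad/s): [2.39, 2.39, 3.01, 3.14, 3.14, 3.14].

### API

Orientations are given as a unit quaternion [w, x, y, z].
In Python, from rig import move_pose, move_l, goto_joints, let_go, close_gripper, pause, solve_ik, get_state, snapshot, camera_info, Unreachable, close_job gives the robot as it stands. Calls block until the motion is done:
- move_pose(position, orientation): joint-space move of the TCP to a pose.
- move_l(position, ori=None, velocity=0.15, until_force=None): straight line of the TCP; ori=None keeps the orientation; velocity is the mean speed in m/s. With until_force (N) it stops when the force on the tool has changed by that much, and returns True; else False.
- goto_joints(angles): joint-space move.
- let_go() and close_gripper(effort=None): open the fingers fully, or close them until they stop; effort is the grip in N (None keeps the last).
- pause(seconds).
- solve_ik(position, orientation): joint angles nearest the present ones, or None.
- get_state(): the state.
- snapshot(name): name is "scene" or "top" or "wrist"; returns the picture (384x512x3 uint8, red, green, blue); there is no depth.
- camera_info(name): a dict with "fx", "fy", "cx", "cy" (pixels), "R" (3x3) and "t" (3): a world point X has camera coordinates R X + t; the wrist camera has in their place "tool_from_camera" (4x4, takes a point from camera to tool coordinates, whose origin is the TCP and whose axes are the flange's). Camera axes: x right, y down, z forward; pixel columns grow to the right and rows downward; lengths in m; the calibration is good to about 2 mm. A picture is of the moment at which its call begins: read the wrist's pose just before it. camera_info takes no time and is no camera call.
A pose or a line that the arm cannot do raises Unreachable and nothing moves.
- close_job(): hands the job in; it is judged then, once.
The state is a dict: "time": time; "q": joint angles; "joint_vel": joint speeds; "tau": joint torques, N m; "tool_pos": TCP position; "tcp_rot": TCP orientation; "contact_force": force on the tool from outside, world axes, zero at the start; "torque": the same for the moment, N m; "grip_width": finger opening in m; "grip_force": force on a finger pad.
Only numpy, scipy, OpenCV 4.12 (cv2) and the standard library are available. Lean on these libraries where they do the work, as an engineer would, in place of code of your own. Each camera call takes 0.05 s, during which the arm holds its last target. There are 200 camera calls.

## Working session

There is one attempt and no reset: what is moved stays moved. The work goes in short steps, each a Python script; the robot and the scene stay as the last script left them, time stands still between calls to the robot, and variables do not carry over. Pictures are saved under pics/ and viewed, at most 10 in all, crops included, and the job is handed in when it is done.

```bash
ls; mkdir -p pics; python3 - <<'E'
from rig import *
import cv2,numpy as np
np.set_printoptions(precision=4,suppress=True)
for n in("scene","top"):
    im=snapshot(n); cv2.imwrite(f"pics/{n}0.png",im[:,:,::-1])
    cv2.imwrite(f"pics/{n}0b.png",cv2.resize(im[:,:,::-1],(800,600),interpolation=cv2.INTER_CUBIC))
    c=camera_info(n);print(n,c)
print(camera_info("wrist")); print(get_state())
E
```

```text
pics
scene {'fx': 491.19128810321365, 'fy': 491.19128810321365, 'cx': 251.36776875117337, 'cy': 198.44725619600436, 'R': array([[ 0.3267,  0.9451, -0.0056],
       [ 0.6727, -0.2366, -0.701 ],
       [-0.6639,  0.2252, -0.7131]]), 't': array([-0.1457, -0.2133,  1.8162])}
top {'fx': 368.9406999675489, 'fy': 368.9406999675489, 'cx': 255.92821963848002, 'cy': 183.938239830043, 'R': array([[ 0.0225, -0.9997,  0.0075],
       [-0.9944, -0.0232, -0.1027],
       [ 0.1028, -0.0051, -0.9947]]), 't': array([-0.0299,  0.4932,  1.3097])}
{'fx': 284.33227022150635, 'fy': 284.33227022150635, 'cx': 256.37002451726283, 'cy': 190.89555210505782, 'tool_from_camera': array([[-0.0004, -0.9599, -0.2804,  0.0723],
       [ 1.    , -0.0003, -0.0003,  0.0003],
       [ 0.0002, -0.2804,  0.9599, -0.1421],
       [ 0.    ,  0.    ,  0.    ,  1.    ]])}
{'time': 0.1, 'q': array([ 0.9946,  0.3134,  1.4984, -0.    ,  1.331 , -0.2234]), 'joint_vel': array([-0.0001, -0.0004, -0.0049,  0.0014,  0.0012,  0.0016]), 'tau': array([  0.0019, -41.2899, -26.0138,  -0.0002,   0.0031,  -0.    ]), 'tool_pos': array([0.1813, 0.4924, 0.2308]), 'tcp_rot': array([-0.0002,  0.1755,  0.9845, -0.0006]), 'contact_force': array([ 0.564, -0.38 ,  0.461]), 'torque': array([ 0.0313, -0.0435, -0.0552]), 'grip_force': 0.0, 'grip_width': 0.08551784415800655}
```

View pics/scene0b.png

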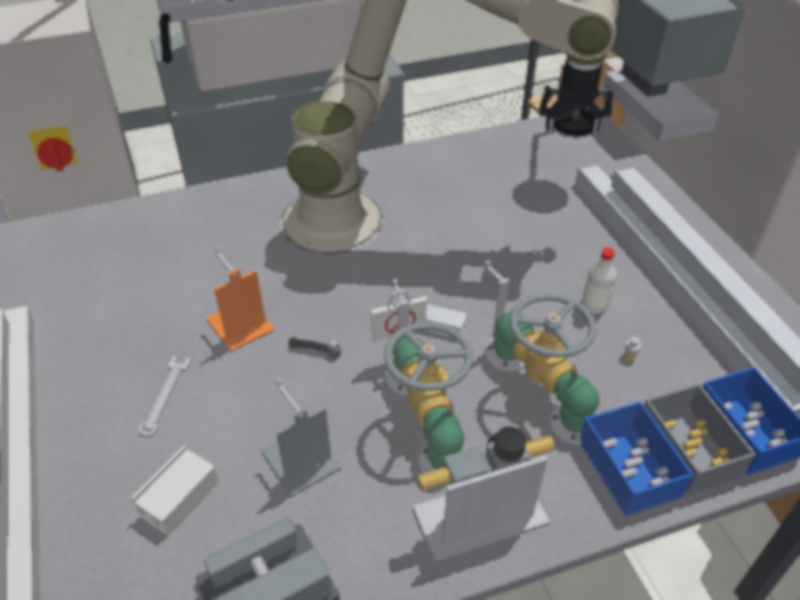

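View pics/top0b.png

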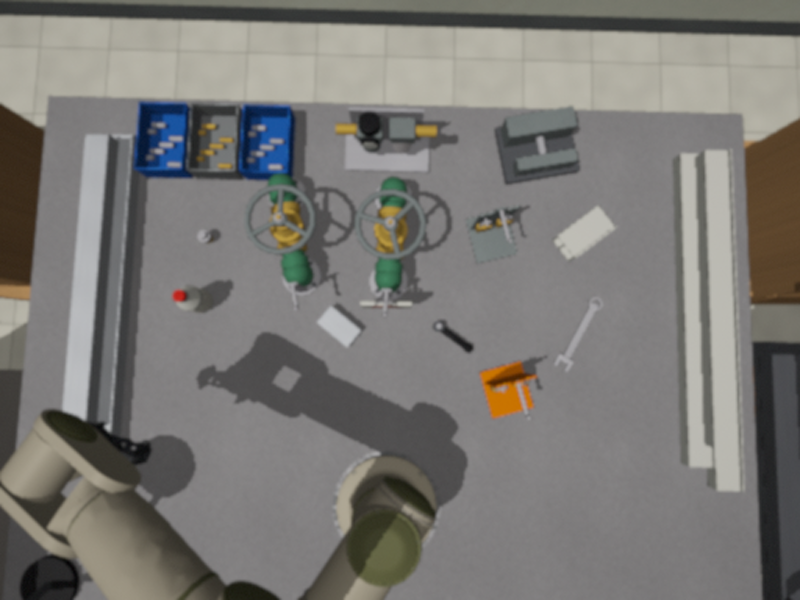

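The look-alikes, in 800×600 pixels:
- **Valves:** the tagged one has the plate with the red circle on its hook, scene (400,318), top (387,303), with its wheel at top (390,222). The other, at top (281,220), has an empty hook and stays alone.
- **Stands:** the grey stand with padlocks is at top (492,235), scene (300,450). The orange one, at top (507,390), is not meant.
- **Other white pieces:** offcuts at top (340,325) and (585,232). Neither hangs.

I choose the plate at top (387,303) and the grey stand.

```bash
cat > h.py <<'E'
from rig import *
import cv2, numpy as np
from scipy.spatial.transform import Rotation as Ro
np.set_printoptions(precision=4,suppress=True)
def rot(q): return Ro.from_quat(q,scalar_first=True).as_matrix()
def cam(name,st=None):
    c=camera_info(name)
    if name=="wrist":
        T=c["tool_from_camera"]; R=rot(st["tcp_rot"])
        A=R@T[:3,:3]; o=R@T[:3,3]+np.array(st["tool_pos"])
    else: A=c["R"].T; o=-A@c["t"]
    return c,A,o
def onplane(C,px,z):
    c,A,o=C; d=A@np.array([(px[0]-c["cx"])/c["fx"],(px[1]-c["cy"])/c["fy"],1.])
    return o+d*(z-o[2])/d[2]
def tri(C1,p1,C2,p2):
    M=np.zeros((3,3));b=np.zeros(3)
    for (c,A,o),p in((C1,p1),(C2,p2)):
        d=A@np.array([(p[0]-c["cx"])/c["fx"],(p[1]-c["cy"])/c["fy"],1.]);d/=np.linalg.norm(d)
        P=np.eye(3)-np.outer(d,d);M+=P;b+=P@o
    return np.linalg.solve(M,b)
def proj(C,X):
    c,A,o=C;v=A.T@(np.array(X)-o);return np.array([c["fx"]*v[0]/v[2]+c["cx"],c["fy"]*v[1]/v[2]+c["cy"]])
def down(yaw):  # tool z down, tool y axis at world angle yaw (deg)
    a=np.radians(yaw);y=np.array([np.cos(a),np.sin(a),0]);z=np.array([0,0,-1.]);x=np.cross(y,z)
    return Ro.from_matrix(np.c_[x,y,z]).as_quat(scalar_first=True)
def shot(name,fn):
    st=get_state();im=snapshot(name);cv2.imwrite(f"pics/{fn}.png",im[:,:,::-1])
    np.save(f"pics/{fn}.npy",np.r_[st["tool_pos"],st["tcp_rot"]]);return im,cam(name,st)
def load(fn):
    v=np.load(f"pics/{fn}.npy");return cv2.imread(f"pics/{fn}.png"),cam("wrist",dict(tool_pos=v[:3],tcp_rot=v[3:]))
E
python3 - <<'E'
from h import *
T=cam("top");S=cam("scene");k=1.5625
f=lambda u,v,z:onplane(T,(u/k,v/k),z)
print("hub",f(390,222,.195),tri(T,(390/k,222/k),S,(429/k,349/k)))
print("tag",f(387,303,.14)); print("standhook",f(505,213,.169),f(510,240,.169), "base",f(492,240,.008))
print("riser -x", f(388,290,.09),"other hub",f(281,220,.195))
for x,y in((.33,0.03),(.44,.03),(.42,-.15)):
  for yaw in(0,90,180,-90): print(x,y,yaw,solve_ik([x,y,.3],down(yaw)))
E
```

```text
hub [0.6101 0.0055 0.195 ] [0.6119 0.0066 0.1883]
tag [0.4482 0.0085 0.14  ]
standhook [ 0.6408 -0.2346  0.169 ] [ 0.5837 -0.2453  0.169 ] base [ 0.6135 -0.2343  0.008 ]
riser -x [0.4807 0.0078 0.09  ] other hub [0.6089 0.2281 0.195 ]
0.33 0.03 0 [-0.268  -0.187   1.8546 -0.      1.474  -0.268 ]
0.33 0.03 90 [-0.268  -0.187   1.8546 -0.      1.474  -1.8388]
0.33 0.03 180 [-0.268  -0.187   1.8546 -0.      1.474   2.8736]
0.33 0.03 -90 [-0.268  -0.187   1.8546 -0.      1.474   1.3028]
0.44 0.03 0 [-0.1988  0.0794  1.6042 -0.      1.4579 -0.1988]
0.44 0.03 90 [-0.1988  0.0794  1.6042 -0.      1.4579 -1.7696]
0.44 0.03 180 None
0.44 0.03 -90 [-0.1988  0.0794  1.6042 -0.      1.4579  1.372 ]
0.42 -0.15 0 [-0.6068  0.091   1.5916 -0.      1.459  -0.6068]
0.42 -0.15 90 [-0.6068  0.091   1.5916 -0.      1.459  -2.1776]
0.42 -0.15 180 [-0.6068  0.091   1.5916 -0.      1.459   2.5347]
0.42 -0.15 -90 [-0.6068  0.091   1.5916 -0.      1.459   0.9639]
```

```bash
python3 - <<'E'
from h import *
move_pose([.50,-.02,.36],down(0)); pause(.2); a,_=shot("wrist","w1")
move_pose([.57,-.23,.34],down(0)); pause(.2); b,_=shot("wrist","w2")
cv2.imwrite("pics/w12.png",np.hstack([a,b])[:,:,::-1]); print(get_state()["time"],get_state()["tool_pos"])
cv2.imwrite("pics/w1b.png",cv2.resize(a[:,:,::-1],(800,600),interpolation=cv2.INTER_CUBIC))
cv2.imwrite("pics/w2b.png",cv2.resize(b[:,:,::-1],(800,600),interpolation=cv2.INTER_CUBIC))
E
```

```text
3.7 [ 0.5701 -0.2288  0.3407]
```

View pics/w1b.png

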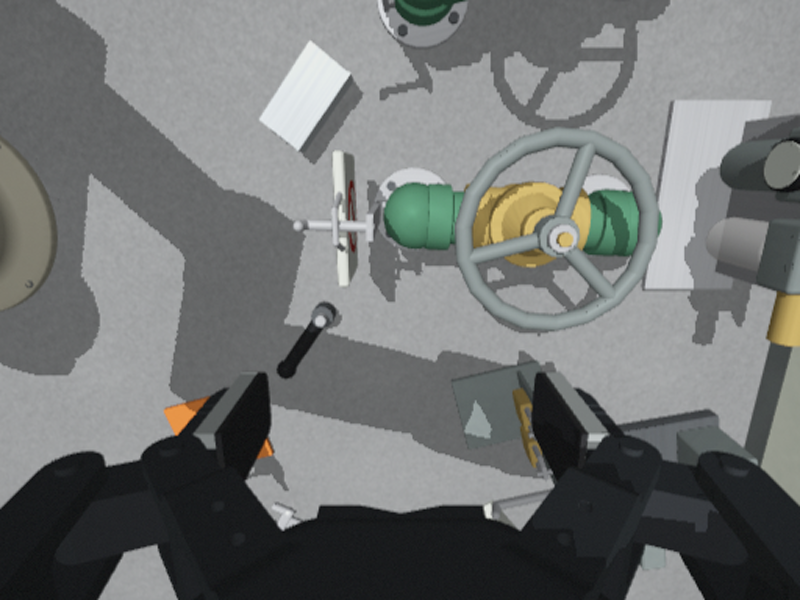

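View pics/w2b.png

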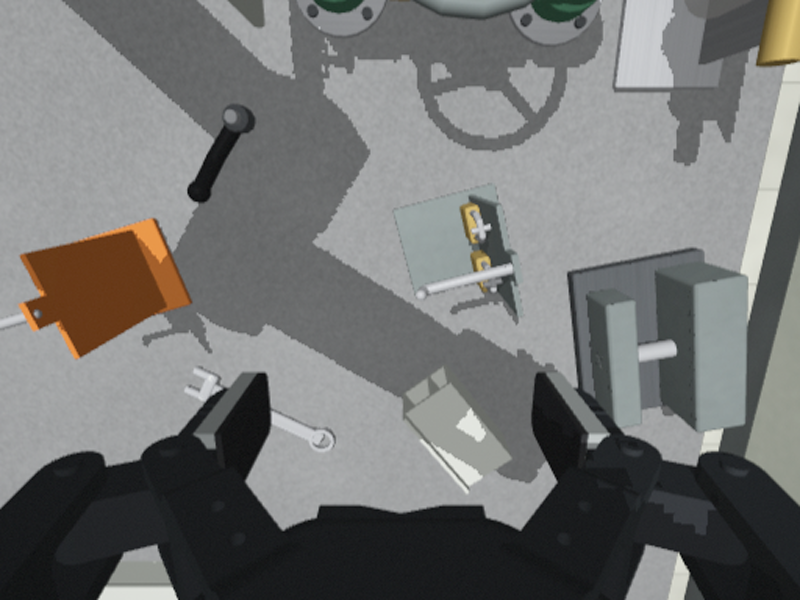

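w1 shows the tagged valve: hook tip (300,226), flat bar (372,227), loop bar x≈338, plate ends (343,153) and (344,285), stem top (566,240), spoke ends near (587,148), (472,258) and (610,290). w2 shows the grey stand with padlocks: hook tip (421,294), rod meeting the panel at (512,268).

```bash
python3 - <<'E'
from h import *
k=1.5625
_,A=load("w1");_,B=load("w2")
f=lambda C,u,v,z:onplane(C,((u+.5)/k-.5,(v+.5)/k-.5),z)
ang=lambda d:np.degrees(np.arctan2(d[1],d[0]))
hub=f(A,565,240,.197);tip=f(A,300,226,.179);bar=f(A,372,227,.169)
print("stem",hub,"tip",tip,"bar",bar,"dist tip-hub",np.linalg.norm((hub-tip)[:2]),"axis",ang(hub-tip))
# rim extents
R=[f(A,458,230,.175),f(A,658,226,.175),f(A,557,128,.175),f(A,557,331,.175)];print("rim",R)
c=np.array([(R[0][0]+R[1][0])/2,(R[2][1]+R[3][1])/2]);print("centre",c)
for p in((587,148),(472,258),(610,290)):
    e=f(A,*p,.175);print("spoke",e,ang(e[:2]-c),np.linalg.norm(e[:2]-c))
e1=f(A,343,153,.141);e2=f(A,344,285,.141);print("plate",e1,e2,np.linalg.norm(e1-e2),(e1+e2)/2)
print("loop",f(A,339,195,.174),f(A,338,250,.174))
t=f(B,421,294,.179);p=f(B,512,268,.171);print("stand tip",t,"panel",p,np.linalg.norm((p-t)[:2]),ang(p-t))
for q in((393,209),(493,184)):print("base",f(B,*q,.008))
E
```

```text
stem [0.6122 0.0053 0.197 ] tip [0.4262 0.0126 0.179 ] bar [0.4776 0.0106 0.169 ] dist tip-hub 0.18613161145857965 axis -2.2490644634971235
rim [array([0.541 , 0.0092, 0.175 ]), array([0.6874, 0.0122, 0.175 ]), array([0.6068, 0.0794, 0.175 ]), array([ 0.6215, -0.0696,  0.175 ])]
centre [0.6142 0.0049]
spoke [0.629  0.0663 0.175 ] 76.46317374898175 0.06320201104734587
spoke [ 0.5523 -0.0116  0.175 ] -165.09523984018503 0.0641074127436077
spoke [ 0.6586 -0.0363  0.175 ] -42.84218703202302 0.06061132575713944
plate [0.4544 0.064  0.141 ] [ 0.4514 -0.0413  0.141 ] 0.10534860957855616 [0.4529 0.0114 0.141 ]
loop [0.4545 0.0342 0.174 ] [ 0.4523 -0.0058  0.174 ]
stand tip [ 0.5837 -0.2422  0.179 ] panel [ 0.6491 -0.225   0.171 ] 0.06761644826698979 14.72036296131611
base [ 0.5614 -0.1975  0.008 ]
base [ 0.6651 -0.1719  0.008 ]
```

```bash
python3 - <<'E'
from h import *
q=down(-1.8); c=np.array([.4532,.0116]); u=np.array([np.sin(np.radians(1.8)),np.cos(np.radians(1.8))])
g=c-.038*u
move_pose([*g,.24],q)
print(move_l([*g,.116],q,velocity=.12,until_force=12))
st=get_state();print(st["tool_pos"],st["contact_force"])
close_gripper(70); pause(.2);st=get_state();print(st["grip_width"],st["grip_force"],st["tool_pos"],st["contact_force"])
if .007<st["grip_width"]<.014:
    move_l([*g,.131],velocity=.08); d=np.array([-np.cos(np.radians(2)),.035])
    print(get_state()["contact_force"])
    g2=g+.06*d; print(move_l([*g2,.131],velocity=.1,until_force=15)); print(get_state()["contact_force"])
    move_l([*g2,.22],velocity=.2); pause(.3)
    a,_=shot("wrist","w3");cv2.imwrite("pics/w3b.png",cv2.resize(a[:,:,::-1],(800,600),interpolation=cv2.INTER_CUBIC))
st=get_state();print(st["time"],st["tool_pos"],st["grip_width"],st["contact_force"])
E
```

```text
False
[ 0.4524 -0.0265  0.1165] [-0.2168  0.3476 -0.2127]
0.008758348079352975 71.3854193687439 [ 0.452  -0.0264  0.116 ] [-0.7639  0.4113  2.1602]
[-0.9384  0.4235 -1.8739]
False
[ 0.734  -0.6389 -1.2728]
8.8 [ 0.3919 -0.0242  0.2195] 0.008386158443578977 [ 0.7667 -1.1145 -1.6642]
```

View pics/w3b.png

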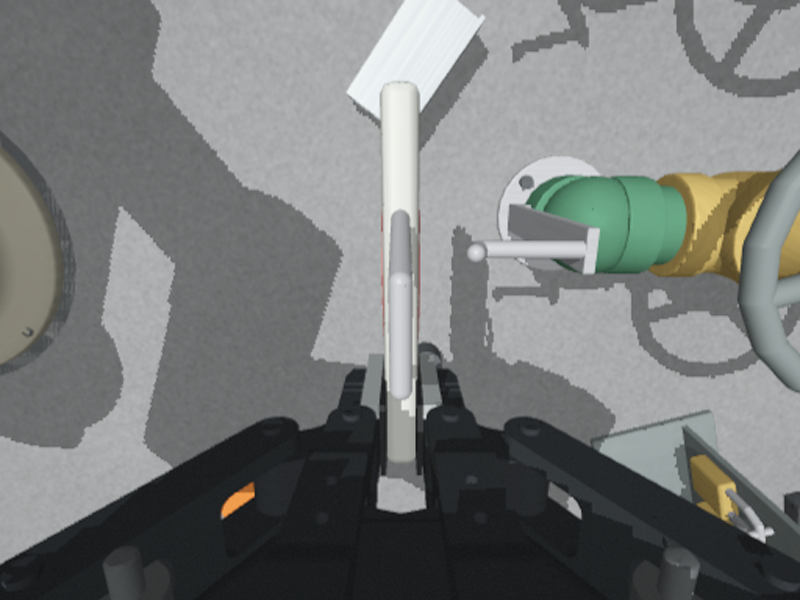

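The plate hangs upright in the pads; its loop bar runs from (400,275) to (400,398). I check the loop's offset, then place it.

```bash
python3 - <<'E'
from h import *
k=1.5625;_,W=load("w3");st=get_state()
m=onplane(W,(400/k,337/k),st["tool_pos"][2]+.058);off=rot(st["tcp_rot"]).T@(m-st["tool_pos"]);print("loop in tool",off)
xo=np.clip(off[0],.033,.043); dz=.053
S=np.array([.6491,-.225])-np.array([.5837,-.2422]);a=14.3;ax=np.array([np.cos(np.radians(a)),np.sin(np.radians(a))])
tip=np.array([.5837,-.2422]); yaw=a-25; q=down(yaw)
tx=rot(q)[:2,0]
P=lambda s,z:[*(tip+s*ax-xo*tx),z-dz]   # s: distance inside tip
move_pose(P(-.06,.26),q); move_l(P(-.05,.185),velocity=.2)
print(move_l(P(.016,.185),velocity=.1,until_force=12),get_state()["contact_force"])
print(move_l(P(.016,.1665),velocity=.04,until_force=3)); pause(.1)
st=get_state();print(st["tool_pos"][2]+dz,st["contact_force"],st["time"])
im,_=shot("wrist","w4"); cv2.imwrite("pics/w4b.png",cv2.resize(im[:,:,::-1],(800,600),interpolation=cv2.INTER_CUBIC))
E
```

```text
loop in tool [ 0.0391 -0.0012 -0.058 ]
False [ 0.8643  0.6948 -1.3176]
True
0.16523751014204172 [0.6663 0.2472 5.1343] 11.8833
```

View pics/w4b.png

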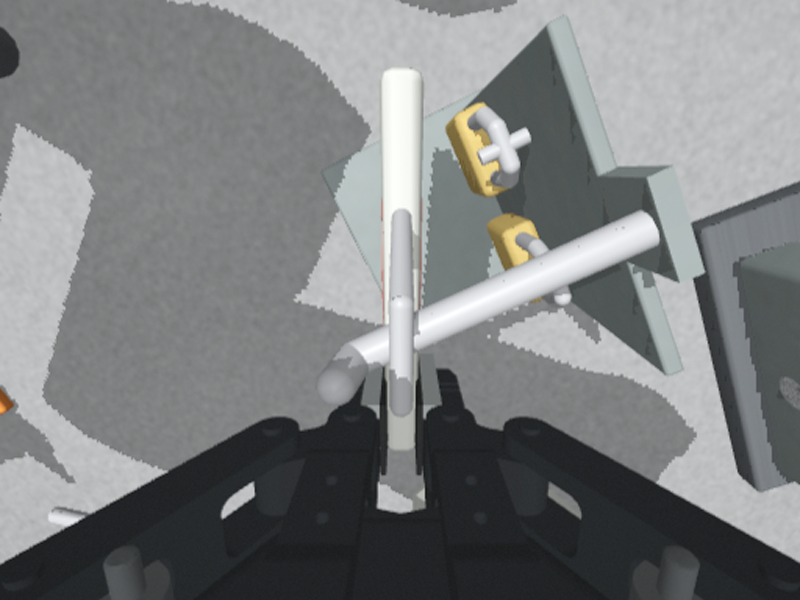

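The loop straddles the stand's rod just inside the tip and carries the load, so I let go and rise.

```bash
python3 - <<'E'
from h import *
let_go();pause(.1);st=get_state();print(st["contact_force"],st["grip_width"],st["time"])
p=st["tool_pos"];print(move_l([p[0],p[1],.24],velocity=.15,until_force=15)); 
move_l([p[0]-.03,p[1]-.0,.34],velocity=.25);pause(.2);im,_=shot("wrist","w5"); cv2.imwrite("pics/w5b.png",cv2.resize(im[:,:,::-1],(640,480)));print(get_state()["time"])
E
```

```text
[-0.7194 -0.2532 -0.6754] 0.08533622279480642 12.7583
False
14.5833
```

View pics/w5b.png

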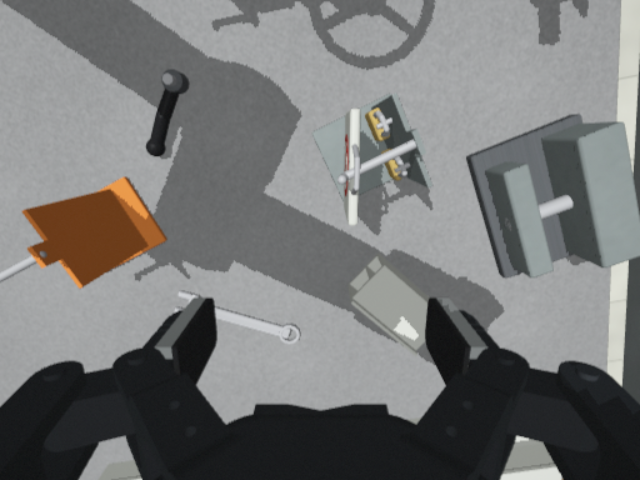

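The plate hangs on the grey stand and nothing else has moved. Now the wheel: shut fingers go into the spoke window centred at 256°, then push counter-clockwise.

```bash
cat >> h.py <<'E'
HUB=np.array([.613,.005]);RAD=.039;ZW=.158
def wp(deg,z=ZW): a=np.radians(deg);return [HUB[0]+RAD*np.cos(a),HUB[1]+RAD*np.sin(a),z]
E
python3 - <<'E'
from h import *
close_gripper(40); q=down(0); a=256.5
move_pose(wp(a,.25),q); hit=move_l(wp(a),velocity=.12,until_force=10)
print(hit,get_state()["tool_pos"],get_state()["time"])
if not hit:
    log=[];T0=get_state()["time"];a0=a
    while a<a0+740 and get_state()["time"]<T0+25:
        a+=12;h=move_l(wp(a),velocity=.1,until_force=16);s=get_state();F=s["contact_force"]
        t=np.array([-np.sin(np.radians(a)),np.cos(np.radians(a))]);n=np.array([-t[1],t[0]])
        log.append((a-a0,round(F[:2]@t,1),round(F[:2]@-n,1),round(F[2],1)))
        if h or F[:2]@t<-22: break
    print(log[::5],log[-4:]);p=s["tool_pos"][:2]-HUB
    print("hit",h,"tcp ang",np.degrees(np.arctan2(p[1],p[0])),np.linalg.norm(p),"t",s["time"])
    shot("wrist","w6")
E
```

```text
False [ 0.6043 -0.0332  0.1589] 17.2917
[(12.0, np.float64(-0.5), np.float64(-0.9), np.float64(-1.6)), (72.0, np.float64(-3.7), np.float64(1.2), np.float64(-1.6)), (132.0, np.float64(-6.8), np.float64(-0.6), np.float64(1.1)), (192.0, np.float64(-5.1), np.float64(-0.5), np.float64(0.7)), (252.0, np.float64(-5.5), np.float64(-0.4), np.float64(0.5)), (312.0, np.float64(-4.9), np.float64(-0.3), np.float64(2.5)), (372.0, np.float64(-5.5), np.float64(-0.4), np.float64(-2.7)), (432.0, np.float64(-4.5), np.float64(-0.7), np.float64(-3.3)), (492.0, np.float64(-5.9), np.float64(0.2), np.float64(0.8)), (552.0, np.float64(-5.1), np.float64(0.1), np.float64(0.2)), (612.0, np.float64(-3.8), np.float64(-0.5), np.float64(0.6)), (672.0, np.float64(-6.7), np.float64(-0.5), np.float64(2.2))] [(684.0, np.float64(-5.2), np.float64(0.5), np.float64(1.9)), (696.0, np.float64(-5.0), np.float64(-0.8), np.float64(1.2)), (708.0, np.float64(-4.8), np.float64(-1.0), np.float64(0.1)), (720.0, np.float64(-43.0), np.float64(-2.4), np.float64(18.4))]
hit False tcp ang -114.24922173721794 0.038503622473706804 t 32.2917
```

Solid stop met at 43 N, after 709° of finger travel against about 708° expected. Now I back it off a quarter turn.

```bash
python3 - <<'E'
from h import *
a=-114.2;log=[]
for b in list(np.arange(-124,-267,-11.9)):
    h=move_l(wp(b),velocity=.1,until_force=20);F=get_state()["contact_force"]
    t=np.array([-np.sin(np.radians(b)),np.cos(np.radians(b))]);log.append((round(b),float(round(F[:2]@t,1))))
    if h: print("HIT");break
print(log);p=get_state()["tool_pos"][:2]-HUB;print(np.degrees(np.arctan2(p[1],p[0])))
move_l(wp(b+8),velocity=.05); move_l(wp(b+8,.25),velocity=.15)
move_l([.56,-.03,.36],velocity=.25);pause(.2)
im,_=shot("wrist","w7");cv2.imwrite("pics/w7b.png",cv2.resize(im[:,:,::-1],(800,600),interpolation=cv2.INTER_CUBIC));print(get_state()["time"])
E
```

```text
HIT
[(-124, -0.8)]
-126.15830439605527
34.4583
```

View pics/w7b.png

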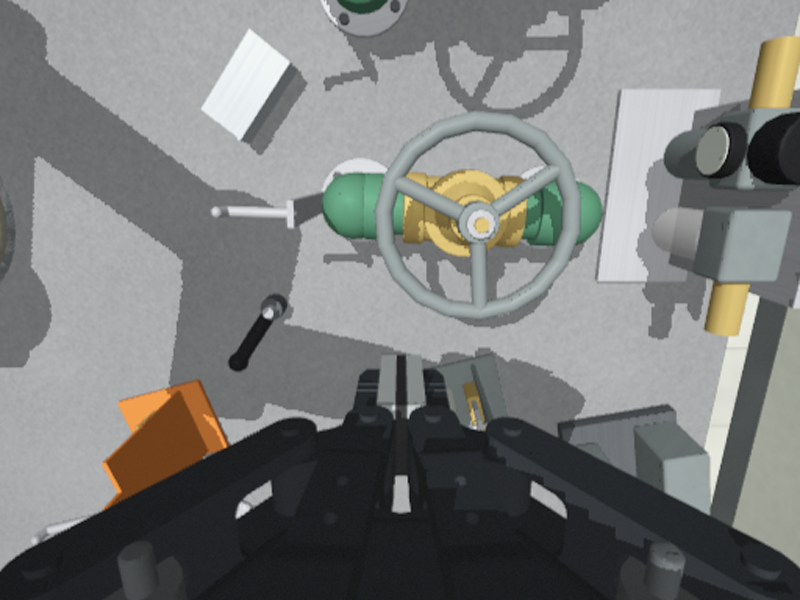

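The stop on force fired on the release of the load, so the wheel still stands at its stop: spoke ends (553,172), (400,184), (479,305). I go in again and push clockwise without that trigger on the first segments.

```bash
cat > ang.py <<'E'
from h import *
def spokes(fn,ends):
    k=1.5625;_,W=load(fn)
    for u,v in ends:
        e=onplane(W,((u+.5)/k-.5,(v+.5)/k-.5),.175);d=e[:2]-HUB;print("spoke",np.degrees(np.arctan2(d[1],d[0])),np.linalg.norm(d))
E
python3 - <<'E'
from ang import *
spokes("w7",[(553,172),(400,184),(479,305)])
q=down(0);move_l(wp(-26,.25),velocity=.25);h=move_l(wp(-26),velocity=.12,until_force=10);print(h)
log=[]
if not h:
    for b in np.arange(-38,-145,-12.):
        h=move_l(wp(b),velocity=.1,until_force=25);F=get_state()["contact_force"]
        t=np.array([-np.sin(np.radians(b)),np.cos(np.radians(b))]);log.append((round(b),float(round(F[:2]@t,1))))
        if h: print("HIT");break
print(log);p=get_state()["tool_pos"][:2]-HUB;print(np.degrees(np.arctan2(p[1],p[0])))
move_l(wp(b+10),velocity=.05); move_l(wp(b+10,.25),velocity=.15)
move_l([.56,-.03,.36],velocity=.25);pause(.2)
im,_=shot("wrist","w8");cv2.imwrite("pics/w8b.png",cv2.resize(im[:,:,::-1],(800,600),interpolation=cv2.INTER_CUBIC));print(get_state()["time"])
E
```

```text
spoke 34.30801607434862 0.06232155694586436
spoke 154.36165758297147 0.06220618596156069
spoke -86.0590690654472 0.06288668673468882
False
[(-38, 0.1), (-50, 0.4), (-62, 3.2), (-74, 5.1), (-86, 6.2), (-98, 5.3), (-110, 5.2), (-122, 4.0), (-134, 4.7)]
-133.20553302736445
40.25
```

View pics/w8b.png

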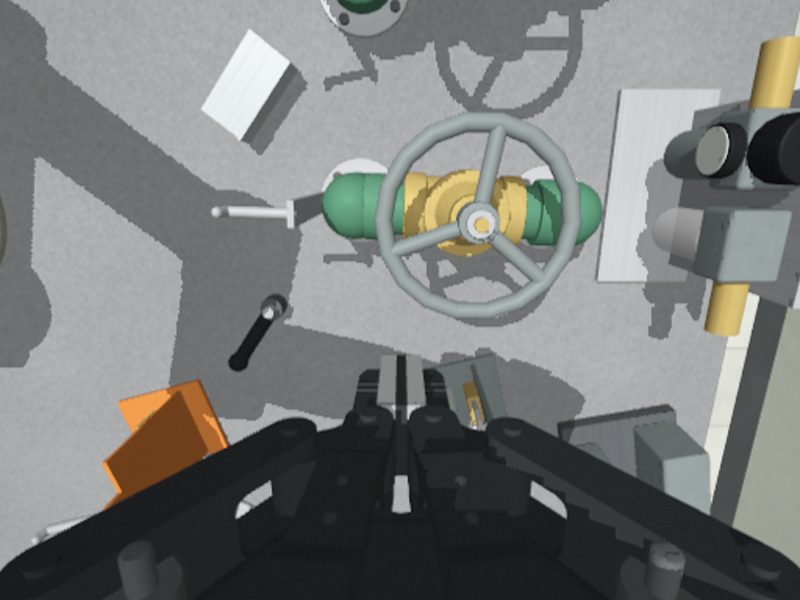

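The stop angle checks out: 34.2° measured against 34.1° expected. The spoke ends are now at (498,133), (394,247) and (540,277), so I measure them and push the remainder.

```bash
python3 - <<'E'
from ang import *
spokes("w8",[(498,133),(394,247),(540,277)])
k=1.5625;_,W=load("w8");e=onplane(W,((394.5)/k-.5,247.5/k-.5),.175)[:2]-HUB
now=np.degrees(np.arctan2(e[1],e[0]));rem=(-176-now);rem=(rem+180)%360-180;print("remaining",rem)
end=-133.2+rem-.7
if -30<rem<-4:
    s=now+58 if now<0 else now-302
    move_l(wp(s,.25),velocity=.25);h=move_l(wp(s),velocity=.12,until_force=10);print(h,s,end)
    if not h:
        for b in np.linspace(s,end,6)[1:]: 
            if move_l(wp(b),velocity=.1,until_force=25): print("HIT");break
        move_l(wp(b+10),velocity=.05); move_l(wp(b+10,.25),velocity=.15)
move_l([.56,-.03,.36],velocity=.25);pause(.2)
im,_=shot("wrist","w9");cv2.imwrite("pics/w9b.png",cv2.resize(im[:,:,::-1],(800,600),interpolation=cv2.INTER_CUBIC))
t,_=shot("top","t9"); print(get_state()["time"])
cv2.imwrite("pics/fin.png",np.hstack([cv2.resize(im[60:220,220:400],(405,360)),cv2.resize(t[100:220,220:350],(390,360))])[:,:,::-1])
E
```

```text
spoke 79.49979383847099 0.06196676691087007
spoke -163.32881152713978 0.06322095847442974
spoke -39.71355173098909 0.06362698444770849
remaining -12.671188472860223
False -105.32881152713978 -146.5711884728602
44.9917
```

View pics/fin.png

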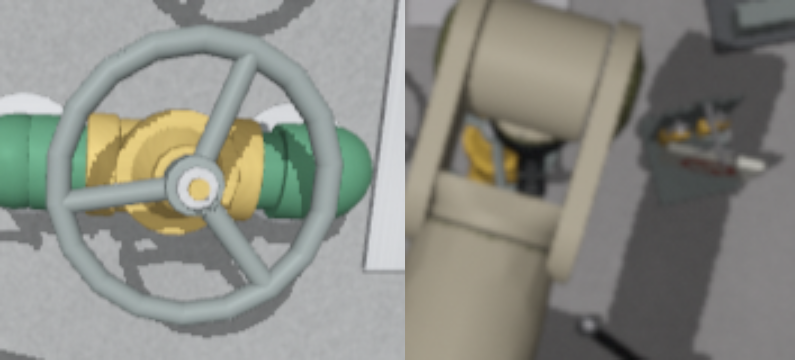

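```bash
python3 - <<'E'
from ang import *
spokes("w9",[((220+u/2.25)*1.5625,(60+v/2.25)*1.5625) for u,v in((248,62),(68,200),(263,278))])
E
```

```text
spoke 67.8618467151302 0.06317587025937096
spoke -173.16366924757412 0.0632116454333804
spoke -50.7970557567259 0.06228159957321032
```

The wheel is backed off about 86° from the stop, the plate hangs on the grey stand, and the arm is clear. I hand in.

```bash
python3 -c "
from rig import *
print(close_job())"
```

```text
the job is handed in; nothing more can be done
None
```

The plate hangs on the grey lockout stand, and the tagged valve was opened to its stop and backed off about 86° (a quarter turn is 90°). I handed the job in at about 45 s of the 72 s allowed; no result came back.

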